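Fit the red stone wheel to the wet grinder

ROBOT

A 7-joint arm with a two-finger parallel gripper is mounted at the origin on the work surface. World frame = base frame: x ahead of the robot, y to its left, z up, the work surface at z = 0. Lengths are in m, angles in rad, forces in N, time in s.
With the tool pointing down it reaches from about 0.425 to 0.925 m from the base axis. Payload 6.8 kg.
Tool frame: the origin (TCP) lies on the mounting face of the last link; the fingertips stand 173 mm ahead of it and the grasp point (between the pads) lies 155 mm ahead of it (grip_point_offset is the distance from the TCP to the grasp point, in m); x points along the fingers, z is the direction in which the jaws open and shut, and the axes are right-handed (so a half turn about x gives the same grasp; the last joint's range is limited). The gripper opens to 85 mm and grips with 20 to 120 N. Pads are 22 mm wide; open, the fingers measure 114 mm over their backs; the gripper's body (76 mm by 85 mm) begins 54 mm behind the grasp point. The pads swing forward as they close: fully open they stand 13 mm farther back than shut.
Start: joints at [1.039, 0.477, 0.022, 1.555, -0.011, 1.109, -0.083], TCP at [0.278, -0.615, 0.405] pointing down, gripper open.
Joint ranges: [-2.96, 2.96], [-0.34, 2.1], [-1.41, 1.46], [0.24, 2.44], [-1.37, 4.51], [0.17, 1.92], [-2.96, 2.96]. Speed limits (rad/s): [2.39, 2.39, 3.14, 3.14, 3.14, 3.14, 3.14].

INTERFACE

Orientations are given as a rotation vector (axis times angle).
In Python, from bench import * gives the robot as it stands. The module is installed in compiled form; this text tells all that it offers.
- The arm moves only by the tool servo_tool, never from a script. Its argument "motion" is a list of rows, each a list of 5 numbers: the shift along the tool's x, y, z in m, then the turn about the tool's x in degrees, then the gripper command: -1 is fully open, 1 is shut, values between are in proportion. In form: [[dx, dy, dz, turn, fingers], ...]. A call has 1 to 8 rows; each row is the pose to reach, as a shift and turn from the pose measured when the call began, along the tool's axes at that moment; what a row does not reach only later rows make up. A row lasts 1/10 s, in which the tool goes at most 50 mm and 8.59 degrees, less where a joint would pass 70% of its speed; a pose out of reach is approached as far as the arm can. A call with a gripper value outside its range is refused whole. The fingers move at their own pace and stop on an object; "force" is the grip in N (left out, the last holds). Time passes only in rows, so rows that repeat a pose let the fingers close. It gives the time, the measured TCP pose, the force and the opening at its end, in the units of the state.
- get_obs(): the state, without advancing time (a new reading comes with each control period).
- grab_frame(name): name is "side" or "top" or "wrist"; returns the picture (480x640x3 uint8, red, green, blue); there is no depth.
- camera_params(name): a dict with "mtx" (3x3 intrinsics, pixels), "D" ([k1, k2, p1, p2, k3] as OpenCV has them; the pictures are not rectified), "world_to_cam" (4x4, takes a point from world to camera coordinates); the wrist camera has in their place "T_tool_cam" (4x4, takes a point from camera to tool coordinates, whose origin is the TCP and whose axes are the tool frame's). Camera axes: x right, y down, z forward; pixel columns grow to the right and rows downward; lengths in m; the calibration is good to about 2 mm. A picture is of the moment at which its call begins: read the wrist's pose just before it. camera_params takes no time and is no camera call.
- hand_in(): hands the job in, once; it reports no verdict.
The state is a dict: "clock": time; "joints": joint angles; "qvel": joint speeds; "tau": joint torques, N m; "tcp_pos": TCP position; "orientation": TCP orientation; "contact_force": force on the tool from outside, world axes, zero at the start; "moment": the same for the moment, N m; "grip_width": finger opening in m.
Only numpy, scipy, OpenCV 4.12 (cv2) and the standard library are available. Lean on these libraries where they do the work, as an engineer would, in place of code of your own. Each camera call takes 0.05 s, during which the arm holds its last target. There are 200 camera calls.

TASK

Fit the red stone wheel to the wet grinder: lift the bare arbor out of its bearings by the square end, push it through the bore of the red wheel where that stands in the rack, over the sprung catch, until the catch snaps out behind the wheel and the wheel sits against the collar; then lift the wheel out on the arbor, lay the arbor gently back into both bearings with the wheel in the middle of the trough, and let go. The stone is brittle: thread and seat it by feel, never forcing or knocking it, keep the fingers off the stones, and leave the grey wheel and everything else on the bench alone.

Things in the scene. Friction and masses are not known exactly. Their poses are not given: they have to be found in the camera images.
- arbor_grip (a point): Centre of the arbor's square end, where it is gripped: 18 x 18 mm across, from -22 to +22 mm along its own y axis. The arbor is one loose straight steel shaft of about 0.24 kg (+-20 %); +y runs along it from the square end to the tip; z is up at the start. At the start it lies bare in the grinder's bearings, within 6 mm of its proper place along them.
- arbor_collar (a point): Centre of the far face of the arbor's fixed collar, 87.5 mm from the centre of the square end along the arbor's y. Collar 40 mm diameter, 6 mm thick. The wheel belongs against this face, so its centre is then 12.5 mm farther on (100 mm from arbor_grip).
- arbor_tip (a point): Tip of the arbor, 180 mm from arbor_grip along the arbor's y. The shaft is round, 16 mm diameter, from the square end to the tip, whose last 4 mm taper to 12.4 mm.
- catch (a joint): Sprung brass catch in the top of the shaft, 115 to 129 mm from arbor_grip, 6 mm wide: a ramp that rises from the tip side to 3 mm above the shaft, steep towards the collar. Joint value: how far it is pressed in, m; 0 out, at most 0.0035. The bore presses it in as the wheel slides over it (a push of 3 to 10 N, once the wheel is stopped); it snaps out behind the wheel 1 to 3 mm before the collar.
- wheel_red_center (a point): Centre of the bore of the red-brown stone wheel, half-way through it: 90 mm diameter, 25 mm thick, round 18 mm bore with black bush along its y axis, about 0.3 kg (+-20 %), loose, brittle. It stands on its rim in either of the rack's two places, y along the rack's +y within about 2 degrees, bore level. The arbor goes in from the free front side, towards rack +y.
- wheel_grey_center (a point): Same point of the grey stone wheel (white bush, same size) in the rack's other place. Leave it alone.
- rack: Fixed rack, x -130 to 130, y -45 to 90 mm about its origin on the bench. Wheels stand at x = -62 and +62 mm, y near 0, centres 60 mm up, on slippery white V blocks, lips 34 mm high in front. Behind, a clamped fence (setting varies): two 96 mm posts, 20 to 36 mm beside each bore. A wheel pushed towards +y slides 2 to 26 mm back, then pads on the posts at bore height stop it. Open between posts and above.
- grinder: Fixed wet grinder, origin under its trough's middle on the bench. Green trough 150 mm along x, 112 along y, walls 80 mm high, a brass bearing at y = -50 and +50 mm. Tool-rest bar at x = +92 mm, up to 131 mm high, y -61 to 61. Coupling, gearbox and motor at y below -158 mm, up to 138 mm high, on a base plate 14 mm high, x -100 to 100.
- bearings_mid (a point): Point on the bearing axis midway between the bearings, 100 mm up, axes as the grinder's. Each bearing (12 mm thick) is a slot 19 mm wide, open upwards, floor 8 mm below the axis, straight to 5 mm above it, flared to 33 mm at 12 mm above it. The arbor lies along y, tip to +y; in its proper place arbor_grip is at y = -100 mm and the wheel's centre at y = 0.
- stone_brown: Brown sharpening stone lying loose, 205 x 70 x 30 mm, origin under its middle. Bystander.
- stone_slate: Slate-coloured sharpening stone lying loose, 205 x 65 x 28 mm, origin under its middle. Bystander.
- dresser: Small ochre dressing stone, 70 x 25 x 25 mm, origin under its middle. Bystander.
- nut: Brass arbor nut lying flat, 34 mm diameter, 12 mm high, origin under its middle. Bystander.
- spanner: Spanner lying on the bench, 180 mm long, origin under its middle. Bystander.
- oil: Amber bottle, 48 mm diameter, 130 mm high, origin under its middle. Bystander.
Not all that is in view belongs to the job. What is meant by the part that bears arbor_grip is not purple, and is the larger of those in its own colour.

How it is judged:
On the way, in this order (a step that is already met when the one before it is completed fails the run):
1. the red wheel, still standing in the rack, is on the arbor against the collar (within 2.5 mm) with the catch snapped out behind it (y of wheel_red_center in the frame of arbor_grip between 0.097 and 0.1025 m and value of joint catch below 0.0008 m and angle between the y axis of wheel_red_center and the y axis of arbor_grip, either way round below 0.12 rad and distance between wheel_red_center and arbor_grip below 0.1035 m and distance of wheel_red_center from where it was at the start of the episode below 0.04 m), for 0.2 s.
2. the wheel is carried clear above the rack on the arbor, still between collar and catch (height (world z) of wheel_red_center above 0.13 m and y of wheel_red_center in the frame of arbor_grip between 0.097 and 0.103 m and contact force between wheel_red and rack below 0.1 N), for 0.2 s.
At the end, for the whole second after the job is handed in: The arbor lies at rest, released, in both bearings (axis within 4 mm and 0.04 rad, within 10 mm of its place along it), the red wheel on it between the collar (within 3 mm) and the sprung-out catch, its centre within 12 mm of the trough's middle seen from above (y of wheel_red_center in the frame of arbor_grip between 0.097 and 0.103 m and value of joint catch below 0.0008 m and horizontal distance between wheel_red_center and bearings_mid below 0.012 m and y of arbor_grip in the frame of bearings_mid between -0.11 and -0.09 m and x of arbor_grip in the frame of bearings_mid between -0.004 and 0.004 m and z of arbor_grip in the frame of bearings_mid between -0.004 and 0.004 m and angle between the y axis of arbor_grip and the y axis of bearings_mid, either way round below 0.04 rad and linear speed of each of wheel_red, arbor below 0.02 m/s); the robot touches nothing.
It fails at once if the red wheel is forced or knocked by the arbor (over 25 N) (contact force between arbor and wheel_red above 25 N).
It fails at once if the arbor is dropped or pressed hard into the grinder (over 35 N) (contact force between arbor and grinder above 35 N).
It fails at once if the red wheel knocks against the grinder (over 15 N) (contact force between wheel_red and grinder above 15 N).
It fails at once if the fingers touch one of the stone wheels (over 1 N) (contact force between the fingers and wheel_red above 1 N or contact force between the fingers and wheel_grey above 1 N).
It fails at once if the grey wheel or something else on the bench is shifted by 20 mm (distance of any of stone_brown, stone_slate, dresser, nut, spanner, oil, wheel_grey_center from where it was at the start of the episode above 0.02 m).
It also fails if it takes over 72 s, if anything falls off the work surface, if the arm or the gripper's body presses on something with over 40 N, if the wrist force passes 120 N, or if a joint passes its speed limit or range.

## Working session

There is one attempt and no reset: what is moved stays moved. The work goes in short steps, Python scripts to look and compute and a tool call to move; the robot and the scene stay as the last step left them, time stands still between calls to the robot, and variables do not carry over. Pictures are saved under pics/ and viewed, about 8 in all and at most 12, crops included, and the job is handed in when it is done.

Besides the shell and the picture viewer there is one more tool, called after "Request:" by a JSON object that holds its "api" and its "payload". servo_tool: Moves the arm, as the interface text tells. Its arguments: {"type":"object","properties":{"motion":{"type":"array","items":{"type":"array","items":{"type":"number"}}},"force":{"type":"number"}},"required":["motion"]}

```bash
mkdir -p pics; ls
python3 - <<'E'
from bench import *
import cv2,numpy as np
np.set_printoptions(precision=4,suppress=True)
o=get_obs();print(o)
a=grab_frame("side");b=grab_frame("top")
cv2.imwrite("pics/side0.png",a[...,::-1]);cv2.imwrite("pics/top0.png",b[...,::-1])
for n in("side","top","wrist"):print(n,camera_params(n))
E
```

```text
pics
{'clock': 0.0, 'joints': array([ 1.0389,  0.4778,  0.0223,  1.5565, -0.0115,  1.1093, -0.0831]), 'qvel': array([-0.0002,  0.0005,  0.0008,  0.    , -0.0008, -0.0006, -0.0006]), 'tau': array([  0.0006, -59.6438,   1.6082, -28.1189,   0.0125,   0.0094,
        -0.    ]), 'tcp_pos': array([ 0.2775, -0.615 ,  0.4037]), 'orientation': array([ 0.8926,  1.3821, -0.8911]), 'contact_force': array([-0.0381,  0.337 , -0.2174]), 'moment': array([0.0356, 0.0331, 0.0009]), 'grip_width': 0.08552450092346431}
side {'mtx': array([[447.9448,   0.    , 318.8821],
       [  0.    , 447.9448, 247.2712],
       [  0.    ,   0.    ,   1.    ]]), 'D': array([0.0087, 0.    , 0.    , 0.    , 0.    ]), 'world_to_cam': array([[ 0.9965, -0.0813, -0.0186, -0.4787],
       [-0.0739, -0.7575, -0.6486,  0.1012],
       [ 0.0387,  0.6477, -0.7609,  1.0487],
       [ 0.    ,  0.    ,  0.    ,  1.    ]])}
top {'mtx': array([[618.5802,   0.    , 322.0961],
       [  0.    , 618.5802, 245.7164],
       [  0.    ,   0.    ,   1.    ]]), 'D': array([0.044, 0.   , 0.   , 0.   , 0.   ]), 'world_to_cam': array([[ 0.0004, -0.9998, -0.0189,  0.0406],
       [-0.9904,  0.0022, -0.1384,  0.4821],
       [ 0.1384,  0.0187, -0.9902,  1.519 ],
       [ 0.    ,  0.    ,  0.    ,  1.    ]])}
wrist {'mtx': array([[386.2304,   0.    , 314.7566],
       [  0.    , 386.2304, 244.2953],
       [  0.    ,   0.    ,   1.    ]]), 'D': array([-0.078,  0.   ,  0.   ,  0.   ,  0.   ]), 'T_tool_cam': array([[ 0.0011, -0.2651,  0.9642,  0.0301],
       [-0.0013, -0.9642, -0.2651,  0.0663],
       [ 1.    , -0.0009, -0.0014,  0.0008],
       [ 0.    ,  0.    ,  0.    ,  1.    ]])}
```

View pics/top0.png

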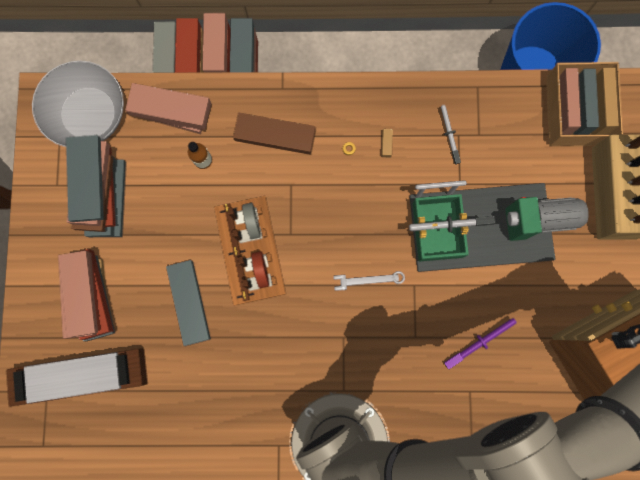

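View pics/side0.png

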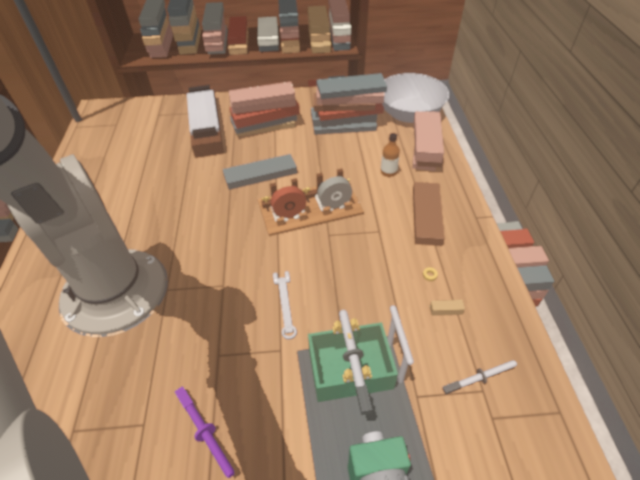

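Top view: the grinder arbor runs from (412,227) to (492,222), with its grey square end towards the motor. Others that could be taken for it are the small grey one at (449,135) and the purple one at (480,344). The grinder one is the larger grey one and lies in the bearings, so I choose it. The red wheel is at (260,268), grey at (250,222). Next is a close crop of both views.

Run:
```python
import cv2,numpy as np
from scipy.spatial.transform import Rotation as R
t=cv2.imread("pics/top0.png");s=cv2.imread("pics/side0.png")
f=lambda im,x,y,w,h:cv2.resize(im[y:y+h,x:x+w],(400,300),interpolation=cv2.INTER_CUBIC)
m=np.vstack([np.hstack([f(t,400,160,133,100),f(s,290,300,133,100)]),np.hstack([f(t,195,195,133,100),f(s,250,150,133,100)])])
cv2.imwrite("pics/m0.png",m)
print(R.from_rotvec([0.8926,1.3821,-0.8911]).as_matrix().round(3))
```

```text
[[-0.001  0.912  0.411]
 [ 0.002  0.411 -0.912]
 [-1.    -0.    -0.002]]
```

View pics/m0.png

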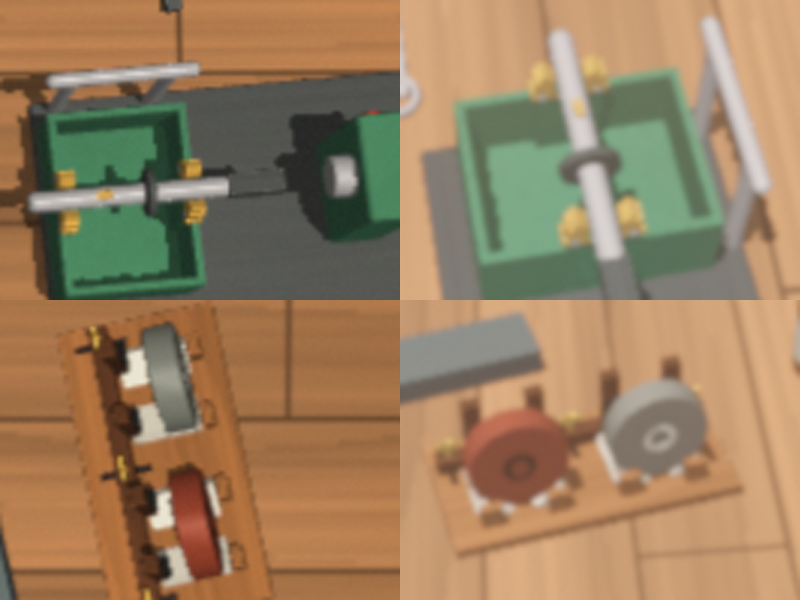

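The crop confirms the choice. The bare arbor lies in both bearings, with the tip at top (411,227) / side (342,311), the collar at (450,224) / (353,356), and the dark square end at (476–496,221). The red wheel is in the rack place nearer the robot: rim top at top-view (260,269), front of bore at side (290,205).

```bash
cat > h.py <<'E'
from bench import *
import cv2,numpy as np
from scipy.spatial.transform import Rotation as R
np.set_printoptions(precision=4,suppress=True)
def ray(n,px,obs=None,c=None):
    c=c or camera_params(n)
    u=cv2.undistortPoints(np.array([[px]],float),c["mtx"],c["D"])[0,0]
    if n=="wrist":
        T=np.eye(4);T[:3,:3]=R.from_rotvec(obs["orientation"]).as_matrix();T[:3,3]=obs["tcp_pos"];T=T@c["T_tool_cam"]
    else: T=np.linalg.inv(c["world_to_cam"])
    d=T[:3,:3]@np.r_[u,1];return T[:3,3],d/np.linalg.norm(d)
def tri(rays):
    A=sum(np.eye(3)-np.outer(d,d) for p,d in rays);b=sum((np.eye(3)-np.outer(d,d))@p for p,d in rays)
    x=np.linalg.solve(A,b);return x,[np.linalg.norm(np.cross(x-p,d)) for p,d in rays]
def atz(r,z):
    p,d=r;return p+d*(z-p[2])/d[2]
E
python3 - <<'E'
from h import *
P={}
for n,a,b in [("tip",(410.6,227.5),(341.9,311)),("collar",(450.5,224.2),(353.2,355.9)),("sqstart",(475.8,222.2),(359.1,384.8))]:
    x,r=tri([ray("top",a),ray("side",b)]);P[n]=x;print(n,x,r)
d=P["tip"]-P["sqstart"];print(np.linalg.norm(d),np.arctan2(-d[0],d[1])*57.3)
print("rimtop@.105",atz(ray("top",(260.2,269.1)),.105),"bore front@.06",atz(ray("side",(289.9,205.5)),.06))
f=lambda x,y:(195+x/3.008,195+(y-300)/3.008)
for p in [(72,335),(215,302),(160,470),(272,600)]: print(atz(ray("top",f(*p)),.015))
print("grey rim",[atz(ray("top",f(*p)),.105) for p in[(155,325),(187,430)]],"red",[atz(ray("top",f(*p)),.105) for p in[(185,470),(208,575)]])
E
```

```text
tip [ 0.5143 -0.1729  0.1079] [np.float64(0.0009331940259416668), np.float64(0.0009331940259414943)]
collar [ 0.5233 -0.2683  0.1052] [np.float64(0.0001448192730992748), np.float64(0.00014481927309907967)]
sqstart [ 0.526  -0.3266  0.113 ] [np.float64(0.0006740164081367364), np.float64(0.0006740164081367242)]
0.1542595441467474 4.339469390098564
rimtop@.105 [0.4162 0.1865 0.105 ] bore front@.06 [0.4225 0.1809 0.06  ]
[0.5867 0.3056 0.015 ]
[0.6151 0.1838 0.015 ]
[0.4703 0.2285 0.015 ]
[0.3605 0.1328 0.015 ]
grey rim [array([0.5762, 0.2219, 0.105 ]), array([0.4907, 0.1949, 0.105 ])] red [array([0.4585, 0.196 , 0.105 ]), array([0.3748, 0.1765, 0.105 ])]
```

Request:
{"api": "servo_tool", "payload": {"motion": [[0, 0.04, -0.023, -8, -1], [0, 0.085, -0.048, -16, -1], [0, 0.13, -0.074, -25, -1], [0, 0.175, -0.1, -33, -1], [0, 0.22, -0.125, -42, -1], [0, 0.265, -0.151, -50, -1], [0, 0.31, -0.176, -59, -1], [0, 0.345, -0.196, -67, -1]]}}

```text
clock: 0.9
tcp_pos: [0.5116, -0.2933, 0.4039]
orientation: [-0.021, 1.572, 0.023]
contact_force: [0.8, -0.4, 0.6]
grip_width: 0.0856
```

Request:
{"api": "servo_tool", "payload": {"motion": [[0, 0.015, 0.019, -3, -1], [0, 0.015, 0.019, -3, -1], [0, 0.015, 0.019, -3, -1]]}}

```text
clock: 1.2
tcp_pos: [0.5301, -0.2783, 0.4035]
orientation: [-0.062, 1.572, 0.064]
contact_force: [0.5, -0.6, 0.2]
grip_width: 0.0854
```

Run:
```python
from h import *
o=get_obs();print(o["clock"],o["tcp_pos"],o["joints"],R.from_rotvec(o["orientation"]).as_matrix())
cv2.imwrite("pics/w1.png",grab_frame("wrist")[...,::-1])
```

```text
1.2 [ 0.5301 -0.2783  0.4035] [ 0.6591  0.3792 -0.361   1.7252  0.1494  1.0669  0.3285] [[-0.0023 -0.0795  0.9968]
 [ 0.0012  0.9968  0.0795]
 [-1.      0.0014 -0.0022]]
```

View pics/w1.png

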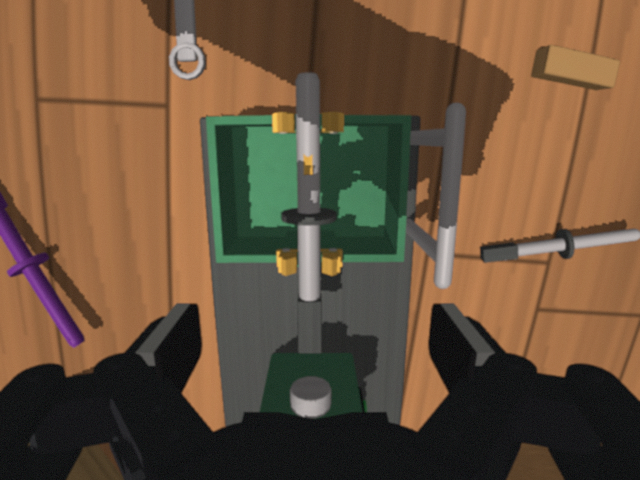

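Wrist view: arbor is nearly vertical in the image, tip at (307,74), collar at (309,216), square end at (310,300)–(310,354), bearings at (308,122) and (310,262).

Run:
```python
from h import *
o=get_obs()
im=cv2.imread("pics/w1.png").astype(float)
# shaft edges per row
for r in (85,135,145,235,245,285,295,310,330,345):
    g=np.abs(np.gradient(cv2.GaussianBlur(im,(1,5),0)[r,275:345].sum(1)))
    k=np.argsort(g)[::-1][:5]+275;print(r,sorted(k))
P={n:atz(ray("wrist",p,o),z) for n,p,z in [("tip",(307.5,74),.102),("collar",(309,216),.1),("sq0",(310,300),.108),("sq1",(310.5,354),.109),("b1",(308,122),.1),("b2",(310,262),.1)]}
for n in P:print(n,P[n])
d=P["tip"]-P["sq0"];print(np.arctan2(-d[0],d[1])*57.3,np.hypot(*d[:2]))
print("2-view sq0",tri([ray("wrist",(310,300),o),ray("top",(475.8,222.2)),ray("side",(359.1,384.8))]),"tip",tri([ray("wrist",(307.5,74),o),ray("top",(410.6,227.5)),ray("side",(341.9,311))]))
```

```text
85 [np.int64(290), np.int64(291), np.int64(292), np.int64(318), np.int64(319)]
135 [np.int64(296), np.int64(318), np.int64(319), np.int64(339), np.int64(340)]
145 [np.int64(297), np.int64(317), np.int64(318), np.int64(319), np.int64(320)]
235 [np.int64(297), np.int64(298), np.int64(299), np.int64(318), np.int64(319)]
245 [np.int64(297), np.int64(298), np.int64(318), np.int64(319), np.int64(320)]
285 [np.int64(298), np.int64(299), np.int64(318), np.int64(319), np.int64(320)]
295 [np.int64(298), np.int64(299), np.int64(300), np.int64(318), np.int64(319)]
310 [np.int64(296), np.int64(297), np.int64(319), np.int64(320), np.int64(322)]
330 [np.int64(296), np.int64(319), np.int64(320), np.int64(321), np.int64(322)]
345 [np.int64(281), np.int64(297), np.int64(298), np.int64(320), np.int64(321)]
tip [ 0.5151 -0.1716  0.102 ]
collar [ 0.523  -0.2671  0.1   ]
sq0 [ 0.5284 -0.3287  0.108 ]
sq1 [ 0.532  -0.3735  0.109 ]
b1 [ 0.5176 -0.2022  0.1   ]
b2 [ 0.5263 -0.3017  0.1   ]
4.843823031409751 0.15765555283713348
2-view sq0 (array([ 0.5268, -0.3266,  0.1124]), [np.float64(0.0014962588639090013), np.float64(7.971317005088841e-05), np.float64(0.0014496028491569534)]) tip (array([ 0.5147, -0.1727,  0.1075]), [np.float64(0.0006205208915917244), np.float64(0.0006744004681734409), np.float64(0.0012355025509308095)])
```

Request:
{"api": "servo_tool", "payload": {"motion": [[0, -0.04, -0.003, -0.3, -1], [0.02, -0.0725, -0.006, -0.3, -1], [0.06, -0.0725, -0.006, -0.3, -1], [0.1, -0.0725, -0.006, -0.3, -1], [0.13, -0.0725, -0.006, -0.3, -1], [0.1475, -0.0725, -0.006, -0.3, -1], [0.1475, -0.0725, -0.006, -0.3, -1], [0.1475, -0.0725, -0.006, -0.3, -1]]}}

```text
clock: 2.05
tcp_pos: [0.5279, -0.3534, 0.2562]
orientation: [-0.063, 1.573, 0.063]
contact_force: [-0.2, -0.3, 0.7]
grip_width: 0.0855
```

Run:
```python
from h import *
o=get_obs();print(o["clock"],o["tcp_pos"],o["contact_force"],R.from_rotvec(o["orientation"]).as_matrix())
cv2.imwrite("pics/w2.png",grab_frame("wrist")[...,::-1])
```

```text
2.05 [ 0.5279 -0.3534  0.2562] [-0.2156 -0.2995  0.6695] [[-0.0032 -0.0801  0.9968]
 [ 0.0002  0.9968  0.0801]
 [-1.      0.0005 -0.0032]]
```

View pics/w2.png

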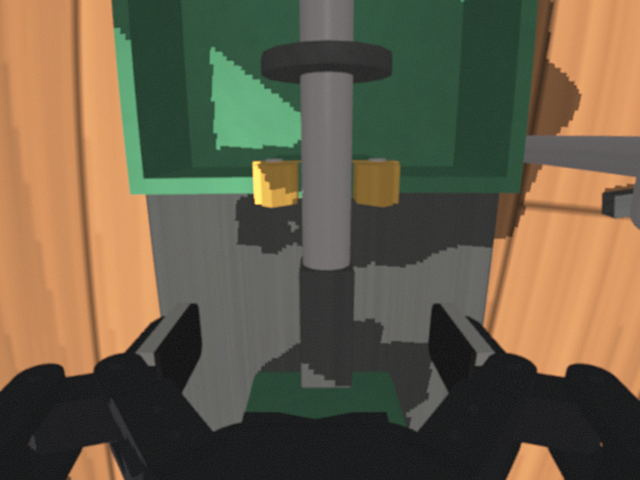

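Square end seen at rows 268–387, column 327. The finger midpoint is at column 315, so a small sideways correction is needed.

Run:
```python
from h import *
o=get_obs()
M=R.from_rotvec(o["orientation"]).as_matrix()
for p,z in [((327,268),.109),((326.5,387),.109),((327,30),.1),((327,62),.1),((326.5,185),.1)]:
    x=atz(ray("wrist",p,o),z);print(p,x,M.T@(x-o["tcp_pos"]))
```

```text
(327, 268) [ 0.5297 -0.3273  0.109 ] [0.148  0.0258 0.0035]
(326.5, 387) [ 0.5335 -0.372   0.109 ] [ 0.148  -0.0191  0.0037]
(327, 30) [ 0.5236 -0.2549  0.1   ] [0.157  0.0984 0.0033]
(327, 62) [ 0.5244 -0.2641  0.1   ] [0.157  0.0891 0.0034]
(326.5, 185) [ 0.5275 -0.3018  0.1   ] [0.157  0.0513 0.0034]
```

Request:
{"api": "servo_tool", "payload": {"motion": [[0, 0.0033, 0.0035, 0, -0.6], [0, 0.0033, 0.0035, 0, -0.2], [0, 0.0033, 0.0035, 0, 0.2], [0, 0.0033, 0.0035, 0, 0.35], [0, 0.0033, 0.0035, 0, 0.4], [0, 0.0033, 0.0035, 0, 0.4]], "force": 30}}

```text
clock: 2.7
tcp_pos: [0.5317, -0.3496, 0.257]
orientation: [-0.064, 1.572, 0.063]
contact_force: [-0.2, 0.3, -0.8]
grip_width: 0.0254
```

Run:
```python
from h import *
o=get_obs();print(o["clock"],o["tcp_pos"],o["contact_force"],o["grip_width"],R.from_rotvec(o["orientation"]).as_matrix())
im=grab_frame("wrist")
cv2.imwrite("pics/w3.png",im[...,::-1])
M=R.from_rotvec(o["orientation"]).as_matrix()
g=cv2.GaussianBlur(im.astype(float).sum(2),(1,9),0)
for r in (25,110,240,280):
    e=np.abs(np.gradient(g[r,270:370]));k=np.argsort(e)[::-1][:6]+270;print(r,sorted(k))
```

```text
2.7 [ 0.5317 -0.3496  0.257 ] [-0.1734  0.3402 -0.7793] 0.025361682641658237 [[-0.0017 -0.0807  0.9967]
 [-0.0005  0.9967  0.0807]
 [-1.     -0.0004 -0.0017]]
25 [np.int64(284), np.int64(285), np.int64(286), np.int64(338), np.int64(339), np.int64(340)]
110 [np.int64(286), np.int64(287), np.int64(288), np.int64(337), np.int64(338), np.int64(339)]
240 [np.int64(276), np.int64(288), np.int64(289), np.int64(290), np.int64(336), np.int64(337)]
280 [np.int64(285), np.int64(286), np.int64(287), np.int64(339), np.int64(340), np.int64(341)]
```

Request:
{"api": "servo_tool", "payload": {"motion": [[0, 0, 0, 0, 0.55], [0, 0, 0, 0, 0.7], [0, 0, 0, 0, 1], [0, 0, 0, 0, 1]], "force": 40}}

```text
clock: 3.15
tcp_pos: [0.5316, -0.3497, 0.257]
orientation: [-0.064, 1.572, 0.063]
contact_force: [-0.9, 0.2, 1.0]
grip_width: 0.017
```

Request:
{"api": "servo_tool", "payload": {"motion": [[0, 0, 0, 0, 1], [0, 0, 0, 0, 1], [-0.005, 0, 0, 0, 1], [-0.01, 0, 0, 0, 1], [-0.015, 0, 0, 0, 1], [-0.02, 0, 0, 0, 1], [-0.02, 0, 0, 0, 1]], "force": 120}}

```text
clock: 3.85
tcp_pos: [0.5319, -0.3498, 0.278]
orientation: [-0.064, 1.57, 0.062]
contact_force: [0.2, -0.3, -2.8]
grip_width: 0.0159
```

Run:
```python
from h import *
o=get_obs();print(o["clock"],o["tcp_pos"],o["contact_force"],o["moment"],o["grip_width"])
a=grab_frame("wrist")[...,::-1];cv2.imwrite("pics/w4.png",a)
```

```text
3.85 [ 0.5319 -0.3498  0.278 ] [ 0.2246 -0.3359 -2.7522] [-0.2486 -0.0566 -0.0292] 0.01587309794717226
```

View pics/w4.png

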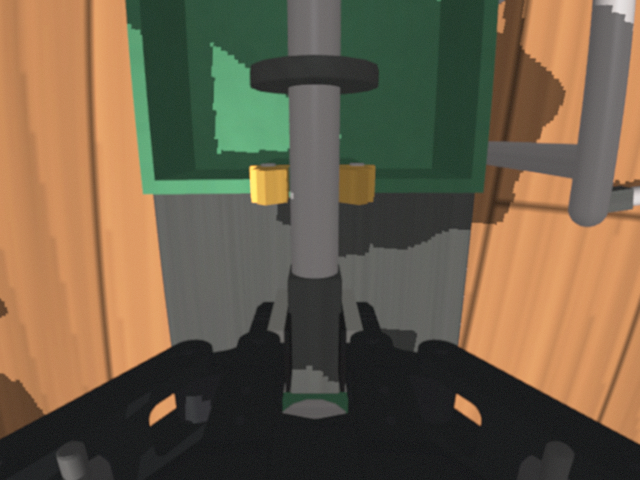

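Gripped: the square end sits between the pads, shaft centred at column 314, clear of the bearings. I'll carry it up and over to look at the red wheel.

Request:
{"api": "servo_tool", "payload": {"motion": [[-0.015, 0, 0, 0, 1], [-0.04, 0, 0, 0, 1], [-0.07, 0.01, 0, 0, 1], [-0.1, 0.03, -0.003, -1, 1], [-0.12, 0.06, -0.007, -2, 1], [-0.13, 0.095, -0.012, -3, 1], [-0.13, 0.13, -0.017, -4, 1], [-0.13, 0.165, -0.021, -5, 1]]}}

```text
clock: 4.7
tcp_pos: [0.4972, -0.1854, 0.4089]
orientation: [-0.134, 1.566, 0.131]
contact_force: [-0.0, 0.5, -2.5]
grip_width: 0.0157
```

Request:
{"api": "servo_tool", "payload": {"motion": [[0, 0.035, -0.005, 0, 1], [0, 0.07, -0.009, -0.5, 1], [0, 0.105, -0.014, -1, 1], [0, 0.14, -0.018, -1.5, 1], [0, 0.175, -0.022, -2, 1], [0, 0.21, -0.026, -2.5, 1], [0, 0.245, -0.03, -3, 1], [0, 0.27, -0.034, -3, 1]]}}

```text
clock: 5.5
tcp_pos: [0.4173, 0.0775, 0.4094]
orientation: [-0.177, 1.562, 0.174]
contact_force: [0.2, 0.4, -2.7]
grip_width: 0.0159
```

Run:
```python
from h import *
o=get_obs();M=R.from_rotvec(o["orientation"]).as_matrix();print(o["clock"],o["tcp_pos"],o["contact_force"],o["grip_width"],M,o["joints"])
t=np.array([.432,.123,.41]);print(M.T@(t-o["tcp_pos"]),"yaw",np.degrees(np.arctan2(-M[0,1],M[1,1])))
```

```text
5.5 [0.4173 0.0775 0.4094] [ 0.184   0.4024 -2.7202] 0.015876893509509125 [[ 0.0017 -0.2217  0.9751]
 [-0.0022  0.9751  0.2217]
 [-1.     -0.0025  0.0012]] [ 0.2915  0.0996 -0.6507  2.0786  0.0756  0.9841 -0.1751]
[-0.0007  0.0411  0.0244] yaw 12.811021982173825
```

Request:
{"api": "servo_tool", "payload": {"motion": [[0, 0.015, 0.01, 0, 1], [0, 0.03, 0.02, 0, 1], [0, 0.04, 0.024, 0, 1], [0, 0.04, 0.024, 0, 1], [0, 0.04, 0.024, 0, 1]]}}

```text
clock: 6.0
tcp_pos: [0.4316, 0.1213, 0.4094]
orientation: [-0.178, 1.563, 0.173]
contact_force: [0.0, -0.4, -2.6]
grip_width: 0.0156
```

Run:
```python
from h import *
o=get_obs();M=R.from_rotvec(o["orientation"]).as_matrix();print(o["clock"],o["tcp_pos"],o["contact_force"],M)
cv2.imwrite("pics/w5.png",grab_frame("wrist")[...,::-1])
```

```text
6.0 [0.4316 0.1213 0.4094] [ 0.0302 -0.4374 -2.6196] [[ 0.0013 -0.2217  0.9751]
 [-0.0029  0.9751  0.2217]
 [-1.     -0.0031  0.0007]]
```

View pics/w5.png

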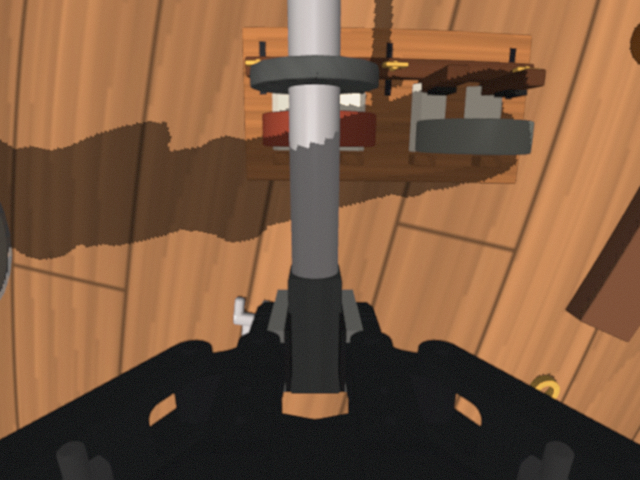

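Wrist view: red wheel at columns 263–376, rows 110–148, shaft in hand down the middle at columns 289–340, grey wheel at (475,136). Measuring from its outline.

Run:
```python
from h import *
o=get_obs();M=R.from_rotvec(o["orientation"]).as_matrix()
im=cv2.imread("pics/w5.png").astype(int);b,g,r=im[...,0],im[...,1],im[...,2]
m=(r>60)&(g<r*.45)&(b<r*.45);m[:95]=0;m[160:]=0
for c in (262,264,266,270,275,280,285,345,350,355,360,365,370,374,376,378):
    k=np.where(m[:,c])[0];print(c,(k.min(),k.max(),len(k)) if len(k) else None)
for rr in range(108,150,5):
    k=np.where(m[rr])[0];k=k[(k>240)&(k<400)];print(rr,k.min() if len(k) else 0,k.max() if len(k) else 0)
tl=lambda p,z:M.T@(atz(ray("wrist",p,o),z)-o["tcp_pos"])
print("ends@.06",tl((263,130),.06),tl((376.5,130),.06))
print("shaft axis tool at rows",[tl(((289+340)/2,rr),.254) for rr in(100,200,270)])
# shaft edges
gg=cv2.GaussianBlur(im.astype(float).sum(2),(1,7),0)
for rr in (15,30,110,160,200,240,262):
    e=np.abs(np.gradient(gg[rr,275:355]));print(rr,np.argmax(e[:40])+275,np.argmax(e[40:])+315)
```

```text
262 None
264 (np.int64(115), np.int64(143), 21)
266 (np.int64(114), np.int64(139), 20)
270 (np.int64(113), np.int64(144), 30)
275 (np.int64(113), np.int64(144), 25)
280 (np.int64(113), np.int64(144), 28)
285 (np.int64(112), np.int64(144), 24)
345 (np.int64(112), np.int64(143), 25)
350 (np.int64(112), np.int64(145), 15)
355 (np.int64(113), np.int64(144), 14)
360 (np.int64(114), np.int64(144), 20)
365 (np.int64(116), np.int64(138), 9)
370 (np.int64(114), np.int64(142), 11)
374 (np.int64(116), np.int64(130), 5)
376 None
378 None
108 0 0
113 269 358
118 264 373
123 264 369
128 264 372
133 264 373
138 265 373
143 264 366
148 0 0
ends@.06 [ 0.349   0.0734 -0.042 ] [0.3491 0.0734 0.0487]
shaft axis tool at rows [array([ 0.155 ,  0.0778, -0.0006]), array([ 0.1551,  0.0467, -0.0006]), array([ 0.1552,  0.0226, -0.0007])]
15 288 341
30 290 341
110 285 337
160 290 339
200 290 339
240 291 338
262 291 338
```

Request:
{"api": "servo_tool", "payload": {"motion": [[0, -0.03, 0.001, 0, 1], [0, -0.065, 0.002, 0, 1], [0, -0.1, 0.003, 0, 1], [0.01, -0.125, 0.004, 0, 1], [0.03, -0.1345, 0.004, 0, 1], [0.06, -0.1345, 0.004, 0, 1], [0.09, -0.1345, 0.004, 0, 1], [0.11, -0.1345, 0.004, 0, 1]]}}

```text
clock: 6.85
tcp_pos: [0.4644, -0.0112, 0.2979]
orientation: [-0.176, 1.565, 0.17]
contact_force: [-1.0, 0.2, -2.1]
grip_width: 0.016
```

```bash
cat > st.py <<'E'
from h import *
import sys
o=get_obs();M=R.from_rotvec(o["orientation"]).as_matrix()
W=np.array([.4192,.1923,.06]);ax=np.array([-.2217,.9751,0])
print(o["clock"],"tcp",o["tcp_pos"],"F_tool",M.T@o["contact_force"],"mom",M.T@o["moment"],"gw",o["grip_width"],"wheel rel grip(tool)",M.T@(W-o["tcp_pos"])-[.157,0,-.0005],"yaw",np.degrees(np.arctan2(-M[0,1],M[1,1])),"M",M[:,0])
E
python3 st.py
```

```text
6.85 tcp [ 0.4644 -0.0112  0.2979] F_tool [ 2.0748  0.3631 -0.8999] mom [-0.0616  0.0054 -0.2337] gw 0.016000533256330704 wheel rel grip(tool) [0.0802 0.2093 0.0013] yaw 12.63204938479475 M [-0.0011 -0.0036 -1.    ]
```

Request:
{"api": "servo_tool", "payload": {"motion": [[0.02, 0, 0.001, 0, 1], [0.045, 0, 0.001, 0, 1], [0.065, 0, 0.001, 0, 1], [0.075, 0, 0.001, 0, 1], [0.08, 0, 0.001, 0, 1], [0.08, 0, 0.001, 0, 1], [0.08, 0, 0.001, 0, 1]]}}

```text
clock: 7.55
tcp_pos: [0.4657, -0.0114, 0.2187]
orientation: [-0.176, 1.564, 0.17]
contact_force: [0.6, -0.2, -2.1]
grip_width: 0.0159
```

```bash
python3 st.py
python3 - <<'E'
from h import *
t=grab_frame("top")[...,::-1];s=grab_frame("side")[...,::-1]
cv2.imwrite("pics/t6.png",t);cv2.imwrite("pics/s6.png",s)
f=lambda im,x,y,w,h:cv2.resize(im[y:y+h,x:x+w],(400,400),interpolation=cv2.INTER_CUBIC)
cv2.imwrite("pics/m6.png",np.hstack([f(t,240,220,100,100),f(s,250,150,100,100)]))
E
```

```text
7.55 tcp [ 0.4657 -0.0114  0.2187] F_tool [ 2.1316 -0.2882  0.5803] mom [-0.0338 -0.1136 -0.1797] gw 0.015885993856390012 wheel rel grip(tool) [ 0.0009  0.2095 -0.0003] yaw 12.612470637821065 M [ 0.0002 -0.0038 -1.    ]
```

View pics/m6.png

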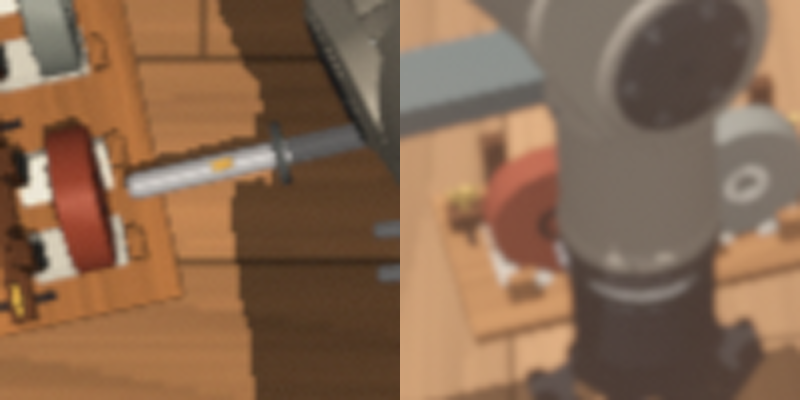

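Top crop: tip at (128,185) points at the wheel's middle (about (80,198)), 15 mm clear in front, catch facing up. Side view is blocked by the arm. I'll check the offset with numbers.

Run:
```python
from h import *
o=get_obs();M=R.from_rotvec(o["orientation"]).as_matrix()
t=cv2.imread("pics/t6.png").astype(int);b,g,r=t[...,0],t[...,1],t[...,2]
m=((r>70)&(g<r*.5)&(b<r*.45)).astype(np.uint8);m[:,:245]=0;m[:,272:]=0;m[:248]=0;m[292:]=0
n,l,st,c=cv2.connectedComponentsWithStats(m);i=1+np.argmax(st[1:,4]);print(st[i],c[i])
ys,xs=np.where(l==i);print(cv2.minAreaRect(np.c_[xs,ys].astype(np.float32)))
tl=lambda p,z:M.T@(atz(ray("top",p),z)-o["tcp_pos"])
print("centroid@.08/.1",tl(c[i],.08),tl(c[i],.10))
top=[(x,y) for x,y in zip(xs,ys) if y==ys.min()];bot=[(x,y) for x,y in zip(xs,ys) if y==ys.max()]
e1,e2=np.mean(top,0),np.mean(bot,0);print(e1,e2,tl(e1,.06),tl(e2,.06))
print("tip",tl((272,266.2),.06),"collar",tl((240+283/4,220+153/4),.06),"catch",tl((240+222/4,220+163/4),.069))
```

```text
[252 252  16  36 318] [259.5535 269.066 ]
((259.55767822265625, 269.2884826660156), (35.3009033203125, 11.178619384765625), 78.69007110595703)
centroid@.08/.1 [ 0.138   0.2083 -0.0015] [ 0.118   0.2063 -0.004 ]
[258. 252.] [260.5 287. ] [0.158  0.2054 0.0432] [ 0.158   0.217  -0.0427]
tip [0.1581 0.1789 0.0012] collar [ 0.1585  0.0817 -0.0006] catch [0.1493 0.1193 0.0005]
```

Request:
{"api": "servo_tool", "payload": {"motion": [[0.0008, 0.003, 0, 0, 1], [0.0008, 0.006, 0, 0, 1], [0.0008, 0.009, 0, 0, 1], [0.0008, 0.012, 0, 0, 1], [0.0008, 0.0135, 0, 0, 1], [0.0008, 0.015, 0, 0, 1], [0.0008, 0.016, 0, 0, 1], [0.0008, 0.017, 0, 0, 1]]}}

```text
clock: 8.45
tcp_pos: [0.462, 0.0053, 0.2179]
orientation: [-0.176, 1.564, 0.17]
contact_force: [-0.1, -0.2, -2.9]
grip_width: 0.0162
```

```bash
python3 st.py
```

```text
8.45 tcp [0.462  0.0053 0.2179] F_tool [ 2.8619 -0.144  -0.1403] mom [-0.011 -0.051 -0.204] gw 0.01623089012919649 wheel rel grip(tool) [ 0.0002  0.1925 -0.0004] yaw 12.613363213866068 M [ 0.0005 -0.0038 -1.    ]
```

Request:
{"api": "servo_tool", "payload": {"motion": [[0, 0.001, 0, 0, 1], [0, 0.002, 0, 0, 1], [0, 0.003, 0, 0, 1], [0, 0.004, 0, 0, 1], [0, 0.005, 0, 0, 1], [0, 0.006, 0, 0, 1], [0, 0.007, 0, 0, 1], [0, 0.008, 0, 0, 1]]}}

```text
clock: 9.25
tcp_pos: [0.4602, 0.0132, 0.2178]
orientation: [-0.176, 1.564, 0.17]
contact_force: [0.3, -0.5, -2.9]
grip_width: 0.0158
```

```bash
python3 st.py
```

```text
9.25 tcp [0.4602 0.0132 0.2178] F_tool [ 2.9081 -0.5867  0.1908] mom [-0.0707  0.0383 -0.189 ] gw 0.015781145363646654 wheel rel grip(tool) [ 0.0001  0.1844 -0.0003] yaw 12.617274872044572 M [ 0.0005 -0.0038 -1.    ]
```

Request:
{"api": "servo_tool", "payload": {"motion": [[0, 0.001, 0, 0, 1], [0, 0.002, 0, 0, 1], [0, 0.003, 0, 0, 1], [0, 0.004, 0, 0, 1], [0, 0.005, 0, 0, 1], [0, 0.006, 0, 0, 1], [0, 0.007, 0, 0, 1], [0, 0.008, 0, 0, 1]]}}

```text
clock: 10.05
tcp_pos: [0.4584, 0.021, 0.2178]
orientation: [-0.176, 1.564, 0.17]
contact_force: [-0.9, -0.7, -2.0]
grip_width: 0.0158
```

```bash
cat > wh.py <<'E'
from h import *
def seg(t):
    t=t.astype(int);r,g,b=t[...,0],t[...,1],t[...,2]
    m=((r>70)&(g<r*.5)&(b<r*.45)).astype(np.uint8);m[:,:235]=0;m[:,272:]=0;m[:248]=0;m[292:]=0
    n,l,st,c=cv2.connectedComponentsWithStats(m);i=1+np.argmax(st[1:,4]);return st[i],c[i]
if __name__=="__main__":
    import sys
    s,c=seg(cv2.imread("pics/t6.png")[...,::-1])
    im=grab_frame("top");cv2.imwrite("pics/"+sys.argv[1],im[...,::-1]);s1,c1=seg(im)
    print("wheel px",c,c1,s1,"moved",atz(ray("top",c1),.09)-atz(ray("top",c),.09))
E
python3 st.py;python3 wh.py t7.png
```

```text
10.05 tcp [0.4584 0.021  0.2178] F_tool [ 1.993  -0.4653 -1.0362] mom [-0.051   0.0458 -0.1835] gw 0.0157959585773818 wheel rel grip(tool) [ 0.0002  0.1763 -0.0003] yaw 12.615871213390554 M [ 0.0005 -0.0038 -1.    ]
wheel px [259.5535 269.066 ] [257.3865 259.9755] [252 252  12  17 163] moved [0.0221 0.0056 0.    ]
```

Request:
{"api": "servo_tool", "payload": {"motion": [[0, 0.002, 0, 0, 1], [0, 0.004, 0, 0, 1], [0, 0.006, 0, 0, 1], [0, 0.008, 0, 0, 1], [0, 0.01, 0, 0, 1], [0, 0.012, 0, 0, 1], [0, 0.014, 0, 0, 1], [0, 0.016, 0, 0, 1]]}}

```text
clock: 10.9
tcp_pos: [0.4549, 0.037, 0.2178]
orientation: [-0.176, 1.564, 0.17]
contact_force: [-0.9, -0.6, -2.2]
grip_width: 0.0159
```

```bash
python3 st.py;python3 wh.py t8.png
```

```text
10.9 tcp [0.4549 0.037  0.2178] F_tool [ 2.2103 -0.3612 -0.9987] mom [-0.0109  0.0055 -0.2087] gw 0.01594227784586526 wheel rel grip(tool) [ 0.0002  0.16   -0.0003] yaw 12.627666432395639 M [ 0.0005 -0.0037 -1.    ]
wheel px [259.5535 269.066 ] [257.4512 260.0732] [252 252  12  17 164] moved [0.0218 0.0054 0.    ]
```

Request:
{"api": "servo_tool", "payload": {"motion": [[0, 0.002, 0, 0, 1], [0, 0.004, 0, 0, 1], [0, 0.006, 0, 0, 1], [0, 0.008, 0, 0, 1], [0, 0.01, 0, 0, 1], [0, 0.012, 0, 0, 1], [0, 0.014, 0, 0, 1], [0, 0.015, 0, 0, 1]]}}

```text
clock: 11.75
tcp_pos: [0.4515, 0.0522, 0.2177]
orientation: [-0.176, 1.564, 0.171]
contact_force: [0.5, -0.3, -2.9]
grip_width: 0.0158
```

```bash
python3 st.py;python3 wh.py t9.png
```

```text
11.75 tcp [0.4515 0.0522 0.2177] F_tool [ 2.8545 -0.3712  0.3789] mom [ 0.0082  0.0026 -0.1933] gw 0.01578855592399825 wheel rel grip(tool) [ 0.0003  0.1443 -0.0003] yaw 12.668540507893788 M [ 0.0005 -0.0034 -1.    ]
wheel px [259.5535 269.066 ] [257.4663 260.1656] [252 252  12  17 163] moved [0.0216 0.0054 0.    ]
```

Request:
{"api": "servo_tool", "payload": {"motion": [[0, 0.001, 0, 0, 1], [0, 0.002, 0, 0, 1], [0, 0.003, 0, 0, 1], [0, 0.004, 0, 0, 1], [0, 0.005, 0, 0, 1], [0, 0.006, 0, 0, 1], [0, 0.007, 0, 0, 1], [0, 0.008, 0, 0, 1]]}}

```text
clock: 12.6
tcp_pos: [0.4497, 0.0602, 0.2177]
orientation: [-0.176, 1.564, 0.171]
contact_force: [-1.1, -0.2, -2.4]
grip_width: 0.0158
```

```bash
python3 st.py;python3 wh.py t10.png
```

```text
12.6 tcp [0.4497 0.0602 0.2177] F_tool [ 2.3935  0.0749 -1.0844] mom [ 0.0248  0.0234 -0.1891] gw 0.015814621527551344 wheel rel grip(tool) [ 0.0003  0.1361 -0.0003] yaw 12.672118449996415 M [ 0.0006 -0.0033 -1.    ]
wheel px [259.5535 269.066 ] [257.4207 260.0244] [252 252  12  17 164] moved [0.0219 0.0055 0.    ]
```

Request:
{"api": "servo_tool", "payload": {"motion": [[0, 0.001, 0, 0, 1], [0, 0.002, 0, 0, 1], [0, 0.003, 0, 0, 1], [0, 0.004, 0, 0, 1], [0, 0.005, 0, 0, 1], [0, 0.006, 0, 0, 1], [0, 0.007, 0, 0, 1], [0, 0.008, 0, 0, 1]]}}

```text
clock: 13.45
tcp_pos: [0.4479, 0.0681, 0.2177]
orientation: [-0.176, 1.564, 0.171]
contact_force: [-0.3, -2.0, -1.6]
grip_width: 0.0156
```

```bash
python3 st.py;python3 wh.py t11.png
```

```text
13.45 tcp [0.4479 0.0681 0.2177] F_tool [ 1.5994 -1.9311 -0.7225] mom [-0.0449  0.0899 -0.394 ] gw 0.015602382383340668 wheel rel grip(tool) [ 0.0003  0.128  -0.0003] yaw 12.673587928378044 M [ 0.0006 -0.0033 -1.    ]
wheel px [259.5535 269.066 ] [258.3686 269.    ] [250 252  18  36 350] moved [0.0002 0.0029 0.    ]
```

Request:
{"api": "servo_tool", "payload": {"motion": [[0, 0.001, 0, 0, 1], [0, 0.002, 0, 0, 1], [0, 0.003, 0, 0, 1], [0, 0.004, 0, 0, 1], [0, 0.005, 0, 0, 1], [0, 0.006, 0, 0, 1]]}}

```text
clock: 14.1
tcp_pos: [0.4467, 0.0742, 0.2178]
orientation: [-0.176, 1.563, 0.171]
contact_force: [-0.2, -2.1, -1.0]
grip_width: 0.0159
```

```bash
python3 st.py;python3 wh.py t12.png
```

```text
14.1 tcp [0.4467 0.0742 0.2178] F_tool [ 1.0382 -1.9597 -0.6315] mom [ 0.0665 -0.0708 -0.4341] gw 0.01594043505769895 wheel rel grip(tool) [ 0.0004  0.1217 -0.0005] yaw 12.676496593279003 M [ 0.0011 -0.0031 -1.    ]
wheel px [259.5535 269.066 ] [255.9949 269.468 ] [247 252  19  36 391] moved [-0.001   0.0086  0.    ]
```

Request:
{"api": "servo_tool", "payload": {"motion": [[0, 0.001, 0, 0, 1], [0, 0.002, 0, 0, 1], [0, 0.003, 0, 0, 1], [0, 0.004, 0, 0, 1], [0, 0.005, 0, 0, 1], [0, 0.006, 0, 0, 1]]}}

```text
clock: 14.75
tcp_pos: [0.4454, 0.0804, 0.2178]
orientation: [-0.176, 1.563, 0.171]
contact_force: [1.1, -1.2, -1.0]
grip_width: 0.0161
```

```bash
python3 st.py;python3 wh.py t13.png
```

```text
14.75 tcp [0.4454 0.0804 0.2178] F_tool [ 0.9968 -1.4614  0.8293] mom [ 0.026  -0.0895 -0.4567] gw 0.01605267307616358 wheel rel grip(tool) [ 0.0005  0.1154 -0.0006] yaw 12.683343492407547 M [ 0.0012 -0.0029 -1.    ]
wheel px [259.5535 269.066 ] [253.2871 270.0949] [244 253  20  36 411] moved [-0.0025  0.0151  0.    ]
```

Request:
{"api": "servo_tool", "payload": {"motion": [[0, 0.001, 0, 0, 1], [0, 0.002, 0, 0, 1], [0, 0.003, 0, 0, 1], [0, 0.004, 0, 0, 1], [0, 0.005, 0, 0, 1], [0, 0.006, 0, 0, 1]]}}

```text
clock: 15.4
tcp_pos: [0.4438, 0.0862, 0.2177]
orientation: [-0.177, 1.564, 0.171]
contact_force: [-1.3, -3.5, -0.9]
grip_width: 0.0157
```

```bash
python3 st.py;python3 wh.py t14.png
```

```text
15.4 tcp [0.4438 0.0862 0.2177] F_tool [ 0.9394 -3.1294 -2.0446] mom [-0.0893  0.3258 -0.8395] gw 0.01570017072775439 wheel rel grip(tool) [ 0.0003  0.1094 -0.0001] yaw 12.69615182211219 M [ 0.0004 -0.0033 -1.    ]
wheel px [259.5535 269.066 ] [252.265  270.7025] [244 253  18  36 400] moved [-0.0039  0.0175  0.    ]
```

Request:
{"api": "servo_tool", "payload": {"motion": [[0, 0.001, 0, 0, 1], [0, 0.002, 0, 0, 1], [0, 0.003, 0, 0, 1], [0, 0.004, 0, 0, 1]]}}

```text
clock: 15.85
tcp_pos: [0.4428, 0.0905, 0.2176]
orientation: [-0.177, 1.564, 0.172]
contact_force: [-0.7, -3.4, -2.0]
grip_width: 0.0157
```

```bash
python3 st.py;python3 wh.py t15.png
```

```text
15.85 tcp [0.4428 0.0905 0.2176] F_tool [ 1.9653 -3.1549 -1.4177] mom [-0.1551  0.3123 -0.8827] gw 0.015728905016912383 wheel rel grip(tool) [ 0.0003  0.105  -0.0001] yaw 12.718450712127197 M [ 0.0004 -0.003  -1.    ]
wheel px [259.5535 269.066 ] [252.1954 270.6168] [244 253  18  36 394] moved [-0.0037  0.0177  0.    ]
```

Request:
{"api": "servo_tool", "payload": {"motion": [[0, 0.001, 0, 0, 1], [0, 0.002, 0, 0, 1], [0, 0.003, 0, 0, 1], [0, 0.004, 0, 0, 1], [0, 0.005, 0, 0, 1], [0, 0.006, 0, 0, 1], [0, 0.007, 0, 0, 1]]}}

```text
clock: 16.6
tcp_pos: [0.4412, 0.0976, 0.2176]
orientation: [-0.177, 1.564, 0.172]
contact_force: [-0.6, -3.1, -2.5]
grip_width: 0.0161
```

```bash
python3 st.py;python3 wh.py t16.png
```

```text
16.6 tcp [0.4412 0.0976 0.2176] F_tool [ 2.5054 -2.8682 -1.2403] mom [-0.0955  0.222  -0.8599] gw 0.01606213378512952 wheel rel grip(tool) [ 0.0003  0.0976 -0.0001] yaw 12.731962686173521 M [ 0.0004 -0.0027 -1.    ]
wheel px [259.5535 269.066 ] [250.4032 261.6559] [244 253  13  18 186] moved [0.018  0.0224 0.    ]
```

Request:
{"api": "servo_tool", "payload": {"motion": [[0, 0.001, 0, 0, 1], [0, 0.002, 0, 0, 1], [0, 0.003, 0, 0, 1], [0, 0.004, 0, 0, 1], [0, 0.005, 0, 0, 1], [0, 0.006, 0, 0, 1]]}}

```text
clock: 17.25
tcp_pos: [0.4398, 0.1038, 0.2176]
orientation: [-0.177, 1.563, 0.173]
contact_force: [0.7, -1.5, -4.8]
grip_width: 0.0157
```

```bash
python3 st.py;python3 wh.py t17.png
```

```text
17.25 tcp [0.4398 0.1038 0.2176] F_tool [ 4.7597 -1.5963  0.3665] mom [-0.1596  0.1281 -0.6847] gw 0.01568840899014788 wheel rel grip(tool) [ 0.0004  0.0912 -0.0001] yaw 12.744214001322963 M [ 0.0005 -0.0024 -1.    ]
wheel px [259.5535 269.066 ] [250.352  261.4134] [244 253  13  18 179] moved [0.0186 0.0225 0.    ]
```

Request:
{"api": "servo_tool", "payload": {"motion": [[0, 0.001, 0, 0, 1], [0, 0.002, 0, 0, 1], [0, 0.003, 0, 0, 1], [0, 0.004, 0, 0, 1]]}}

```text
clock: 17.7
tcp_pos: [0.4389, 0.108, 0.2176]
orientation: [-0.177, 1.563, 0.173]
contact_force: [-0.7, -1.3, -4.8]
grip_width: 0.0158
```

```bash
python3 st.py
```

```text
17.7 tcp [0.4389 0.108  0.2176] F_tool [ 4.7883 -1.1174 -0.993 ] mom [-0.0678  0.0782 -0.6425] gw 0.0158487247413215 wheel rel grip(tool) [ 0.0004  0.0869 -0.0001] yaw 12.76026069743543 M [ 0.0006 -0.0022 -1.    ]
```

Request:
{"api": "servo_tool", "payload": {"motion": [[0, 0.0005, 0, 0, 1], [0, 0.001, 0, 0, 1], [0, 0.0015, 0, 0, 1], [0, 0.002, 0, 0, 1]]}}

```text
clock: 18.1
tcp_pos: [0.4387, 0.1103, 0.2178]
orientation: [-0.176, 1.563, 0.174]
contact_force: [0.5, -0.4, -4.0]
grip_width: 0.0159
```

```bash
python3 st.py
```

```text
18.1 tcp [0.4387 0.1103 0.2178] F_tool [ 3.9661 -0.5119  0.3616] mom [ 0.005   0.031  -0.1662] gw 0.015919714074508286 wheel rel grip(tool) [ 0.0006  0.0845 -0.0005] yaw 12.766506531436027 M [ 0.0013 -0.0015 -1.    ]
```

Request:
{"api": "servo_tool", "payload": {"motion": [[0, 0.0005, 0, 0, 1], [0, 0.001, 0, 0, 1]]}}

```text
clock: 18.3
tcp_pos: [0.4384, 0.1114, 0.2179]
orientation: [-0.176, 1.563, 0.174]
contact_force: [-0.3, 0.2, -1.7]
grip_width: 0.016
```

```bash
python3 st.py
```

```text
18.3 tcp [0.4384 0.1114 0.2179] F_tool [ 1.6976  0.231  -0.3001] mom [-0.0096  0.0862 -0.2361] gw 0.016038830714323837 wheel rel grip(tool) [ 0.0007  0.0834 -0.0005] yaw 12.768569382073325 M [ 0.0014 -0.0015 -1.    ]
```

Request:
{"api": "servo_tool", "payload": {"motion": [[0, 0.0004, 0, 0, 1], [0, 0.0008, 0, 0, 1]]}}

```text
clock: 18.5
tcp_pos: [0.4383, 0.1117, 0.2178]
orientation: [-0.176, 1.563, 0.173]
contact_force: [1.0, -3.2, -2.5]
grip_width: 0.0159
```

```bash
python3 st.py
```

```text
18.5 tcp [0.4383 0.1117 0.2178] F_tool [ 2.536  -3.3443  0.2965] mom [ 0.0475  0.0246 -0.793 ] gw 0.015928401849647594 wheel rel grip(tool) [ 0.0006  0.0832 -0.0005] yaw 12.734031689358142 M [ 0.0012 -0.0023 -1.    ]
```

Request:
{"api": "servo_tool", "payload": {"motion": [[0, 0.0004, 0, 0, 1], [0, 0.0008, 0, 0, 1]]}}

```text
clock: 18.7
tcp_pos: [0.4382, 0.1119, 0.2178]
orientation: [-0.176, 1.563, 0.171]
contact_force: [0.3, -5.6, -1.6]
grip_width: 0.0158
```

```bash
python3 st.py; python3 wh.py t18.png
```

```text
18.7 tcp [0.4382 0.1119 0.2178] F_tool [ 1.5901 -5.5235 -0.901 ] mom [ 0.054   0.0509 -1.1635] gw 0.015764548915053914 wheel rel grip(tool) [ 0.0005  0.0831 -0.0005] yaw 12.689106333454559 M [ 0.001  -0.0032 -1.    ]
wheel px [259.5535 269.066 ] [250.345  261.4561] [245 253  12  18 171] moved [0.0185 0.0225 0.    ]
```

Request:
{"api": "servo_tool", "payload": {"motion": [[0, 0.0003, 0, 0, 1], [0, 0.0003, 0, 0, 1], [0, 0.0003, 0, 0, 1]]}}

```text
clock: 19.05
tcp_pos: [0.4382, 0.112, 0.2178]
orientation: [-0.176, 1.563, 0.171]
contact_force: [0.7, -4.4, -1.2]
grip_width: 0.0162
```

```bash
python3 st.py
python3 - <<'E'
from h import *
t=grab_frame("top")[...,::-1];w=grab_frame("wrist")[...,::-1]
cv2.imwrite("pics/t19.png",t);cv2.imwrite("pics/w19.png",w)
cv2.imwrite("pics/m19.png",np.hstack([cv2.resize(t[235:305,215:285],(400,400),interpolation=cv2.INTER_CUBIC),cv2.resize(w[:200,215:415],(400,400))]))
E
```

```text
19.05 tcp [0.4382 0.112  0.2178] F_tool [ 1.2461 -4.4424 -0.2962] mom [ 0.0767  0.0419 -1.0617] gw 0.01615902436069615 wheel rel grip(tool) [ 0.0005  0.0832 -0.0005] yaw 12.66461041988318 M [ 0.001  -0.0036 -1.    ]
```

View pics/m19.png

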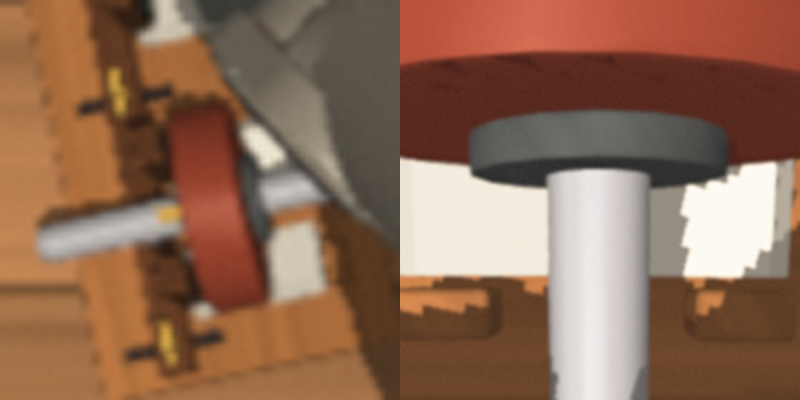

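Seated: the top crop shows the brass catch out behind the wheel at (168,215), and the wrist crop shows the collar flat against the red face. Back off slightly and lift.

Request:
{"api": "servo_tool", "payload": {"motion": [[0, -0.0005, 0, 0, 1], [0, -0.001, 0, 0, 1], [0, -0.0015, 0, 0, 1], [-0.001, -0.0015, 0, 0, 1], [-0.002, -0.0015, 0, 0, 1], [-0.004, -0.0015, 0, 0, 1], [-0.006, -0.0015, 0, 0, 1], [-0.009, -0.0015, 0, 0, 1]]}}

```text
clock: 19.95
tcp_pos: [0.4384, 0.1104, 0.2268]
orientation: [-0.177, 1.564, 0.171]
contact_force: [-0.7, -0.4, -5.3]
grip_width: 0.0159
```

```bash
python3 st.py
```

```text
19.95 tcp [0.4384 0.1104 0.2268] F_tool [ 5.3153 -0.2035 -0.807 ] mom [ 0.0395  0.0282 -0.5171] gw 0.015893569018070118 wheel rel grip(tool) [ 0.0095  0.0847 -0.0003] yaw 12.666077804757286 M [ 0.0005 -0.0038 -1.    ]
```

Request:
{"api": "servo_tool", "payload": {"motion": [[-0.006, 0, 0, 0, 1], [-0.014, 0, 0, 0, 1], [-0.024, 0, 0, 0, 1], [-0.036, 0, 0, 0, 1], [-0.05, 0, 0, 0, 1], [-0.064, 0, 0, 0, 1], [-0.078, 0, 0, 0, 1], [-0.09, 0, 0, 0, 1]]}}

```text
clock: 20.75
tcp_pos: [0.4383, 0.1109, 0.3184]
orientation: [-0.177, 1.562, 0.171]
contact_force: [0.3, -0.1, -5.8]
grip_width: 0.0158
```

```bash
python3 st.py
```

```text
20.75 tcp [0.4383 0.1109 0.3184] F_tool [ 5.7798 -0.1395  0.2902] mom [-0.0035 -0.0208 -0.529 ] gw 0.015801729912564382 wheel rel grip(tool) [ 0.101   0.0847 -0.0005] yaw 12.67844362667867 M [ 0.0017 -0.0036 -1.    ]
```

Request:
{"api": "servo_tool", "payload": {"motion": [[-0.015, -0.005, 0, 0, 1], [-0.035, -0.02, 0, 1, 1], [-0.055, -0.045, -0.001, 2, 1], [-0.068, -0.075, -0.002, 3, 1], [-0.07, -0.105, -0.002, 4, 1], [-0.07, -0.135, -0.003, 5, 1], [-0.07, -0.165, -0.004, 6, 1], [-0.07, -0.195, -0.004, 7, 1]]}}

```text
clock: 21.55
tcp_pos: [0.4768, -0.0811, 0.3898]
orientation: [-0.081, 1.567, 0.075]
contact_force: [0.9, 0.3, -5.6]
grip_width: 0.0163
```

```bash
cat > pl.py <<'E'
from h import *
o=get_obs();M=R.from_rotvec(o["orientation"]).as_matrix()
print(o["clock"],"tcp",o["tcp_pos"],"Fw",o["contact_force"],"mom",o["moment"],"gw",o["grip_width"],"togo",M.T@(np.array([.5317,-.3497,.257])-o["tcp_pos"]),"yaw",np.degrees(np.arctan2(-M[0,1],M[1,1])),M[:,0])
E
python3 pl.py
```

```text
21.55 tcp [ 0.4768 -0.0811  0.3898] Fw [ 0.8874  0.2786 -5.5646] mom [-0.4423 -0.1101  0.0195] gw 0.01633753352674906 togo [ 0.134  -0.2722  0.0278] yaw 5.66523459871314 [ 0.0023 -0.0038 -1.    ]
```

Request:
{"api": "servo_tool", "payload": {"motion": [[0, -0.03, 0.003, 0.2, 1], [0, -0.065, 0.006, 0.4, 1], [0, -0.105, 0.01, 0.6, 1], [0, -0.145, 0.014, 0.8, 1], [0, -0.185, 0.019, 1, 1], [0, -0.225, 0.023, 1, 1], [0, -0.255, 0.026, 1, 1], [0, -0.272, 0.028, 1, 1]]}}

```text
clock: 22.35
tcp_pos: [0.531, -0.3522, 0.3912]
orientation: [-0.065, 1.568, 0.058]
contact_force: [0.1, 0.0, -6.3]
grip_width: 0.0159
```

Request:
{"api": "servo_tool", "payload": {"motion": [[0, 0, 0, 0, 1], [0, 0, 0, 0, 1]]}}

```text
clock: 22.55
tcp_pos: [0.5309, -0.3516, 0.3911]
orientation: [-0.065, 1.568, 0.059]
contact_force: [0.4, 0.8, -6.3]
grip_width: 0.0161
```

```bash
python3 pl.py
python3 - <<'E'
from h import *
w=grab_frame("wrist")[...,::-1];t=grab_frame("top")[...,::-1]
cv2.imwrite("pics/m20.png",np.hstack([cv2.resize(w,(400,300)),cv2.resize(t[160:260,400:533],(400,300),interpolation=cv2.INTER_CUBIC)]))
cv2.imwrite("pics/w20.png",w)
E
```

```text
22.55 tcp [ 0.5309 -0.3516  0.3911] Fw [ 0.3807  0.8027 -6.3115] mom [-0.4837 -0.0586  0.0037] gw 0.01610495297467428 togo [0.1341 0.0024 0.0007] yaw 4.495593055628398 [ 0.0024 -0.0037 -1.    ]
```

View pics/m20.png

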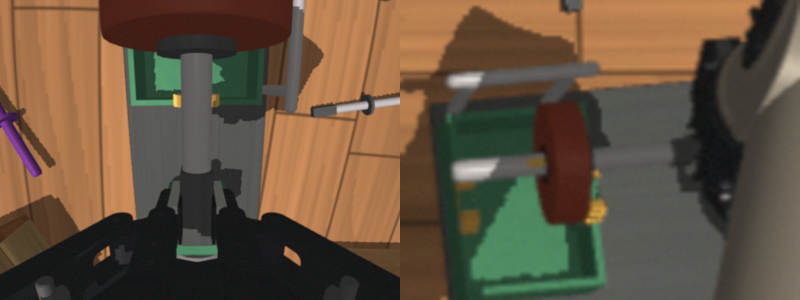

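Wheel stays against the collar with the catch out, arbor in line above the bearings. Lowering.

Request:
{"api": "servo_tool", "payload": {"motion": [[0.01, 0.0024, 0.0007, 0, 1], [0.025, 0.0024, 0.0007, 0, 1], [0.045, 0.0024, 0.0007, 0, 1], [0.065, 0.0024, 0.0007, 0, 1], [0.085, 0.0024, 0.0007, 0, 1], [0.1, 0.0024, 0.0007, 0, 1], [0.107, 0.0024, 0.0007, 0, 1], [0.11, 0.0024, 0.0007, 0, 1]]}}

```text
clock: 23.45
tcp_pos: [0.5319, -0.3478, 0.2801]
orientation: [-0.066, 1.569, 0.062]
contact_force: [-0.0, -0.5, -5.1]
grip_width: 0.0156
```

```bash
python3 pl.py
```

```text
23.45 tcp [ 0.5319 -0.3478  0.2801] Fw [-0.0247 -0.4615 -5.0558] mom [-0.5381 -0.0375  0.0422] gw 0.015561344061540658 togo [ 0.0231 -0.0018 -0.0004] yaw 4.646372386230512 [ 0.0013 -0.0026 -1.    ]
```

Request:
{"api": "servo_tool", "payload": {"motion": [[0.004, -0.0018, -0.0004, 0, 1], [0.008, -0.0018, -0.0004, 0, 1], [0.012, -0.0018, -0.0004, 0, 1], [0.015, -0.0018, -0.0004, 0, 1], [0.017, -0.0018, -0.0004, 0, 1], [0.018, -0.0018, -0.0004, 0, 1]]}}

```text
clock: 24.05
tcp_pos: [0.5317, -0.3497, 0.262]
orientation: [-0.066, 1.569, 0.062]
contact_force: [0.0, -0.1, -5.9]
grip_width: 0.0158
```

```bash
python3 pl.py
```

```text
24.05 tcp [ 0.5317 -0.3497  0.262 ] Fw [ 0.0187 -0.1187 -5.9417] mom [-0.4947 -0.009   0.0454] gw 0.015842966329048688 togo [ 0.005 -0.    -0.   ] yaw 4.646221521926009 [ 0.0013 -0.0025 -1.    ]
```

Request:
{"api": "servo_tool", "payload": {"motion": [[0.0007, 0, 0, 0, 1], [0.0014, 0, 0, 0, 1], [0.002, 0, 0, 0, 1], [0.0027, 0, 0, 0, 1]]}}

```text
clock: 24.45
tcp_pos: [0.5317, -0.3497, 0.2594]
orientation: [-0.066, 1.568, 0.061]
contact_force: [-0.3, 0.8, -5.1]
grip_width: 0.0157
```

```bash
python3 pl.py
```

```text
24.45 tcp [ 0.5317 -0.3497  0.2594] Fw [-0.3416  0.7645 -5.1291] mom [-0.4925 -0.0626  0.0352] gw 0.01568871896780701 togo [ 0.0024  0.     -0.    ] yaw 4.641483193528059 [ 0.0015 -0.0027 -1.    ]
```

Request:
{"api": "servo_tool", "payload": {"motion": [[0.0005, 0, 0, 0, 1], [0.001, 0, 0, 0, 1], [0.0014, 0, 0, 0, 1]]}}

```text
clock: 24.75
tcp_pos: [0.5318, -0.3497, 0.2582]
orientation: [-0.066, 1.568, 0.061]
contact_force: [-0.0, -0.2, -3.2]
grip_width: 0.016
```

```bash
python3 pl.py
```

```text
24.75 tcp [ 0.5318 -0.3497  0.2582] Fw [-0.0304 -0.1846 -3.211 ] mom [-0.2051  0.091   0.0761] gw 0.01597219078179766 togo [ 0.0012  0.     -0.0001] yaw 4.642116918497462 [ 0.0017 -0.0027 -1.    ]
```

Request:
{"api": "servo_tool", "payload": {"motion": [[0.0003, 0, 0, 0, 1], [0.0006, 0, 0, 0, 1]]}}

```text
clock: 24.95
tcp_pos: [0.5319, -0.3497, 0.2578]
orientation: [-0.066, 1.568, 0.061]
contact_force: [-0.4, 0.1, -2.4]
grip_width: 0.0161
```

```bash
python3 pl.py
```

```text
24.95 tcp [ 0.5319 -0.3497  0.2578] Fw [-0.413   0.0737 -2.4295] mom [-0.0909  0.1239  0.0746] gw 0.016061181588823078 togo [ 0.0008  0.0001 -0.0002] yaw 4.640738017063781 [ 0.0018 -0.0028 -1.    ]
```

Request:
{"api": "servo_tool", "payload": {"motion": [[0.0003, 0, 0, 0, 1], [0.0006, 0, 0, 0, 1]]}}

```text
clock: 25.15
tcp_pos: [0.5319, -0.3498, 0.2574]
orientation: [-0.066, 1.568, 0.061]
contact_force: [-1.7, -0.5, -0.7]
grip_width: 0.0155
```

```bash
python3 pl.py
```

```text
25.15 tcp [ 0.5319 -0.3498  0.2574] Fw [-1.659  -0.5019 -0.7037] mom [-0.0181  0.2418  0.1496] gw 0.015495054172780147 togo [ 0.0004  0.0001 -0.0002] yaw 4.639756452568803 [ 0.0021 -0.0029 -1.    ]
```

Request:
{"api": "servo_tool", "payload": {"motion": [[0.0002, 0, -0.0003, 0, 1], [0.0002, 0, -0.0003, 0, 1], [0.0002, 0, -0.0003, 0, 1]], "force": 25}}

```text
clock: 25.45
tcp_pos: [0.5318, -0.3498, 0.2574]
orientation: [-0.066, 1.567, 0.061]
contact_force: [-0.9, 0.2, -0.4]
grip_width: 0.0161
```

Request:
{"api": "servo_tool", "payload": {"motion": [[0, 0, 0, 0, 0.58], [0, 0, 0, 0, 0.5], [0, 0, 0, 0, 0.4], [0, 0, 0, 0, 0.2], [0, 0, 0, 0, 0], [0, 0, 0, 0, -0.3], [0, 0, 0, 0, -0.3]]}}

```text
clock: 26.15
tcp_pos: [0.5318, -0.3498, 0.2574]
orientation: [-0.066, 1.567, 0.061]
contact_force: [-0.5, 0.9, -0.5]
grip_width: 0.0554
```

```bash
python3 pl.py
python3 - <<'E'
from h import *
cv2.imwrite("pics/w21.png",grab_frame("wrist")[...,::-1])
E
```

```text
26.15 tcp [ 0.5318 -0.3498  0.2574] Fw [-0.4615  0.8829 -0.5177] mom [-0.0232  0.0139  0.017 ] gw 0.05539643595348963 togo [ 0.0004  0.0001 -0.0001] yaw 4.638739128651096 [ 0.0026 -0.003  -1.    ]
```

View pics/w21.png

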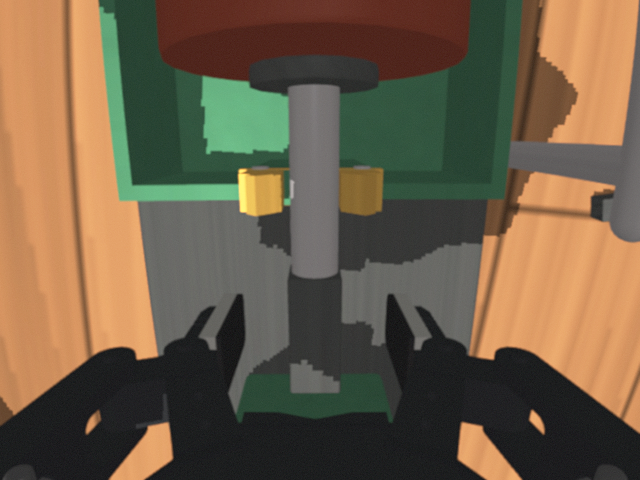

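Released: fingers are clear of the square end on both sides and the wheel is over the trough. Retreating upward for the last check.

Request:
{"api": "servo_tool", "payload": {"motion": [[-0.005, 0, 0, 0, -0.5], [-0.015, 0, 0, 0, -0.5], [-0.035, 0, 0, 0, -0.5], [-0.065, 0, 0, 0, -0.5], [-0.1, 0, 0, 0, -0.5], [-0.13, 0, 0, 0, -0.5], [-0.15, 0, 0, 0, -0.5], [-0.15, 0, 0, 0, -0.5]]}}

```text
clock: 27.0
tcp_pos: [0.5323, -0.3495, 0.4121]
orientation: [-0.069, 1.561, 0.058]
contact_force: [0.1, 0.1, 0.7]
grip_width: 0.0642
```

Request:
{"api": "servo_tool", "payload": {"motion": [[0, 0.025, 0, 0, -0.5], [0, 0.055, 0, 0, -0.5], [0, 0.075, 0, 0, -0.5], [0, 0.075, 0, 0, -0.5], [0, 0.075, 0, 0, -0.5]]}}

```text
clock: 27.5
tcp_pos: [0.526, -0.2748, 0.4113]
orientation: [-0.07, 1.562, 0.058]
contact_force: [0.8, -0.2, 0.3]
grip_width: 0.0642
```

```bash
python3 pl.py
python3 - <<'E'
from h import *
o=get_obs();w=grab_frame("wrist")[...,::-1];s=grab_frame("side")[...,::-1]
cv2.imwrite("pics/w22.png",w);cv2.imwrite("pics/s22.png",s)
cv2.imwrite("pics/m22.png",np.hstack([cv2.resize(w[20:380,130:490],(450,450)),cv2.resize(s[290:430,290:430],(350,450),interpolation=cv2.INTER_CUBIC)]))
E
```

```text
27.5 tcp [ 0.526  -0.2748  0.4113] Fw [ 0.8123 -0.2076  0.3013] mom [ 0.0156 -0.0266 -0.0165] gw 0.06415989360484708 togo [ 0.1549 -0.0739 -0.0016] yaw 4.668944579166139 [ 0.0084 -0.007  -0.9999]
```

View pics/m22.png

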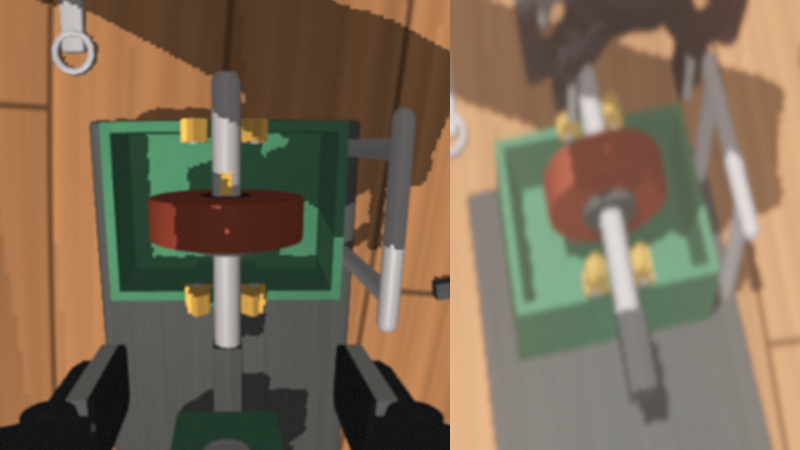

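Both views show the arbor in both bearings, with the wheel mid-trough and catch out at (227,182). I'll check the numbers, then hand in.

Run:
```python
from h import *
o=get_obs()
f=lambda x,y:(130+x/1.25,20+y/1.25)
P={n:atz(ray("wrist",f(*p),o),z) for n,p,z in [("tip",(226,73),.102),("sq0",(228,346),.108),("b1",(224,130),.1),("b2",(226,300),.1)]}
for n in P:print(n,P[n])
m=(P["b1"]+P["b2"])/2;d=P["tip"]-P["sq0"];d[2]=0;L=np.hypot(*d[:2]);d/=L;g=P["sq0"]-.022*d
print("len",L,"grip along",(g-m)@d,"lateral",(m-g)[:2]@[d[1],-d[0]])
print(hand_in())
```

```text
tip [ 0.517  -0.1725  0.102 ]
sq0 [ 0.53   -0.3287  0.108 ]
b1 [ 0.5181 -0.2025  0.1   ]
b2 [ 0.5268 -0.3019  0.1   ]
len 0.15677546869924164 grip along -0.09887288436092188 lateral -0.0011853322221362886
the job is handed in; nothing more can be done
None
```

The red wheel is on the arbor and the arbor is back in both bearings. I handed the job in at about 28 s of the 72 s allowed; no verdict was reported.

- **Lifting the arbor:** I gripped it by the square end and lifted it out. The measured load fits its weight.
- **Threading:** The wheel slid about 18 mm back to the fence pads. The catch then went through with about 3 N on the wrist, which dropped to near zero when it snapped out. I stopped when the collar contact reached about 5.5 N. A picture showed the catch out behind the wheel and the collar flat against it.
- **Placing:** I carried the wheel out and lowered the arbor until the bearings took the weight. The sideways force on the gripper was under 2 N. Then I released it and retreated.

**Last checks:**
- The arbor lies in both bearings, with the wheel in mid-trough against the collar and the catch out.
- The centre of the square end measured 98.9 mm before the trough's middle (proper place 100 mm), about 1.2 mm off sideways. The sideways figure is within the 2 mm camera calibration.
- The gripper is clear of everything.

**Checks that failed or disagreed:**
- The top camera's wheel tracking gave false "moved" readings whenever the arm hid part of the wheel. I used the wheel's visible edge and the force instead.
- Heights found by triangulating the top and side pictures were 3 to 5 mm off for some points. I used the stated bearing and rack heights for the final moves.

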